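Bring the red-lidded jar to the front and lock the spice carousel

ROBOT

A 6-joint arm with a two-finger parallel gripper is mounted at the origin on the work surface. World frame = base frame: x ahead of the robot, y to its left, z up, the work surface at z = 0. Lengths are in mm, angles in rad, forces in N, time in s.
With the tool pointing down it reaches from about 275 to 825 mm from the base axis. Payload 4.9 kg.
Tool frame: the origin (TCP) lies at the very end of the fingers, on their centre line; the grasp point (between the pads) lies 19 mm behind it; z points along the fingers, y is the direction in which the jaws open and shut (so a half turn about z gives the same grasp; the last joint's range is limited). The gripper opens to 85 mm and grips with 20 to 120 N. Pads are 22 mm wide; open, the fingers measure 114 mm over their backs; the gripper's body (76 mm by 85 mm) begins 54 mm behind the grasp point. The pads swing forward as they close: fully open they stand 13 mm farther back than shut.
Start: joints at [-1.385, 0.326, -0.193, 1.052, 0, 1.437], TCP at [172.919, -522.128, 194.781] pointing down, gripper open.
Joint ranges: [-2.65, 2.65], [-0.97, 1.79], [-1.3, 1.35], [-1.93, 2.1], [-1.47, 1.37], [-3.14, 3.14]. Speed limits (rad/s): [2.57, 2.57, 3.14, 3.14, 3.14, 3.14].

INTERFACE

Orientations are given as [roll, pitch, yaw] about the fixed x, y, z axes, in that order (R = Rz(yaw) Ry(pitch) Rx(roll)).
In Python, from bench import bot, solve_ik, imaging gives the robot as it stands. Calls block until the motion is done:
- bot.move_ptp(position, orientation): joint-space move of the TCP to a pose.
- bot.movel(position, rot=None, max_speed=150, threshold=None): straight line of the TCP; rot=None keeps the orientation; max_speed is the mean speed in mm/s. With threshold (N) it stops when the force on the tool has changed by that much, and returns True; else False.
- bot.move_j(angles): joint-space move.
- bot.grip(opening, effort=None): opening from 0.0 (shut) to 1.0 (fully open); effort is the grip in N (None keeps the last); returns when the fingers have stopped.
- bot.dwell(seconds).
- solve_ik(position, orientation): joint angles nearest the present ones, or None.
- bot.get_state(): the state.
- imaging.capture(name): name is "scene" or "top"; returns the picture (384x512x3 uint8, blue, green, red); there is no depth.
- imaging.camera_model(name): a dict with "K" (3x3 intrinsics, pixels), "position" and "rotation" of the camera in the world. Camera axes: x right, y up, looking along -z (the intrinsics and any distortion apply to the point x, -y, -z); pixel columns grow to the right and rows downward; lengths in mm; the calibration is good to about 2 mm. A picture is of the moment at which its call begins. camera_model takes no time and is no camera call.
A pose or a line that the arm cannot do raises bot.IKError and nothing moves.
- bot.sign_off(): hands the job in, once; it reports no verdict.
The state is a dict: "t": time; "qpos": joint angles; "joint_velocities": joint speeds; "effort": joint torques, N m; "tcp_pos": TCP position; "orientation": TCP orientation; "contact_force": force on the tool from outside, world axes, zero at the start; "wrist_torque": the same for the moment, N m; "opening": opening from 0.0 (shut) to 1.0 (fully open).
Only numpy, scipy, OpenCV 4.12 (cv2) and the standard library are available. Lean on these libraries where they do the work, as an engineer would, in place of code of your own. Each camera call takes 0.05 s, during which the arm holds its last target.

TASK

Turn the spice carousel by pushing its rim or the wooden pegs on it, not the jars, until the red-lidded jar faces the lock bracket at the carousel's front; then turn the orange wing stud a quarter turn and press it until it drops fully into the red-marked notch, so that the carousel is locked, and let go. Leave the pan, bowl, whisk, chopsticks, chopstick rest and utensil caddy with its cover where they are.

Things in the scene. Friction and masses are not known exactly. Their poses are not given: they have to be found in the camera images.
- carousel: Fixed grey base of a spice carousel. Origin: centre of its underside, on the platter's vertical axis; its -x points to the carousel's front, where a grey lock bracket stands: a column 50 mm wide, 62 mm high, 175 to 193 mm from the axis, with an arm 36 mm wide reaching back over the rim to 115 mm from the axis, 48 to 62 mm above the table. The orange wing stud stands on that arm.
- platter (a joint): Angle of the white platter (rad), 0 (or a full turn) when the red-lidded jar faces the front, growing counter-clockwise from above; turns endlessly either way and stays where left (friction about 0.2 N m). Platter 300 mm across, its top 30 mm above the table, rim 14 mm thick, with a 15 mm wide notch cut in from the edge to 109 mm from the axis in line with each jar.
- peg (a point): One of four like wooden pegs on the platter, for pushing: upright, 18 mm diameter, 95 mm from the axis, from 30 to 90 mm above the table, at 45, 135, 225 and 315 degrees from the red jar's direction. The point is the centre, half-way up, of the peg 45 degrees counter-clockwise from the red jar.
- jars: Four glass spice jars fixed on the platter, 56 mm diameter, 52 mm tall (tops 82 mm above the table), centres 48 mm from the axis and 90 degrees apart; one lid red, three white. Origin: on the platter's axis at the platter's top; its -x axis points to the red-lidded jar. Not to be pushed.
- red_mark (a point): Centre of the notch with red stripes beside it, in line with the red-lidded jar, on the platter's top 135 mm from the axis. Turns with the platter.
- front_point (a point): Fixed point straight below the wing stud, 135 mm in front of the carousel's axis at the height of the platter's top: where red_mark must come.
- wing (a point): Centre of the stud's orange wing: an upright plate 64 mm long, 12 mm thick, 32 mm tall, its top 118 mm above the table when up (12 mm lower when locked). z up; y runs along the plate. Pinch it from above across its thickness, turn and press. On its shaft, a round-bottomed steel key 40 mm long and 10 mm wide, parallel to the wing, hangs 2 mm above the rim while the stud is up.
- lock_turn (a joint): Turn of the wing stud (rad), growing counter-clockwise from above, limits 0 to 1.60: 0 = wing and key across the rim's notch direction (cannot enter), 1.57 = quarter turn, wing and key pointing at the platter's axis. Light friction (0.04 N m), stays where left; the key enters the notch from about 1.3.
- lock_drop (a joint): How far the stud is pressed down (m): 0 up, 0.002 key resting on the rim (blocked), 0.012 fully dropped into a notch. Friction holds it at any height; pressing takes about 10 N in the free travel. The rounded key draws the platter in if the notch is within about 4 mm of centre; if it stops at 2 mm, the platter or the wing needs a nudge.
- pan: Aluminium pan, 200 mm across, 45 mm high, black handle along its +x to 260 mm from the centre. Origin: centre of underside. Leave alone.
- bowl: White ceramic bowl, 150 mm across, 65 mm high. Origin: centre of underside. Leave alone.
- whisk: Steel whisk lying along its x axis, 280 mm long, 52 mm thick. Origin: under its middle. Leave alone.
- chopstick_a: Wooden chopstick on the table, 230 mm long along its x, 7 mm thick. Origin: middle of underside. Leave alone.
- chopstick_b: Second wooden chopstick, 230 mm long along its x, 7 mm thick, lying crosswise over the first and a small blue rest. Origin: middle of underside. Leave alone.
- chop_rest: Small blue ceramic chopstick rest, 16 x 50 x 7 mm. Origin: centre of underside. Leave alone.
- caddy: Fixed blue plastic utensil caddy, 110 x 270 mm, 105 mm high (112 mm with its cover's grip). Origin: centre of underside. Leave alone.
- caddy_cover (a joint): Slide of the caddy's clear cover (m), 0 shut, up to 0.13 open. Leave as it is.
- cover_grip (a point): Centre of the white grip bar on the caddy's cover, 106 mm above the table. Leave alone.

How it is judged:
By the outcome, as a careful person would: the job done as asked, in the order asked, and still so for the second after the job is handed in, with the robot touching nothing.
It also fails if it takes over 67 s, if anything falls off the work surface, if the arm or the gripper's body presses on something with over 40 N, if the wrist force passes 120 N, or if a joint passes its speed limit or range.

## Working session

There is one attempt and no reset: what is moved stays moved. The work goes in short steps, each a Python script; the robot and the scene stay as the last script left them, time stands still between calls to the robot, and variables do not carry over. Pictures are saved under pics/ and viewed, and the job is handed in when it is done.

```bash
ls; mkdir -p pics; python3 - <<'E'
from bench import bot, solve_ik, imaging
import cv2
for n in("scene","top"):
    cv2.imwrite(f"pics/{n}0.png",imaging.capture(n)); m=imaging.camera_model(n); print(n,m)
print(bot.get_state())
E
```

```text
pics
scene {'K': array([[422.62744312,   0.        , 258.16387054],
       [  0.        , 422.62744312, 189.30049692],
       [  0.        ,   0.        ,   1.        ]]), 'position': array([ 986.44820477,  768.93920983, 1467.07120069]), 'rotation': array([ 0.55339236, -0.0104213 ,  2.53010549])}
top {'K': array([[470.51019992,   0.        , 255.93196214],
       [  0.        , 470.51019992, 197.93185837],
       [  0.        ,   0.        ,   1.        ]]), 'position': array([ 354.43117676,   69.26971689, 1497.30334796]), 'rotation': array([ 0.10911511, -0.00530725, -1.55040517])}
{'t': 0.1, 'qpos': array([-1.38521284e+00,  3.26839768e-01, -1.93486377e-01,  1.05199830e+00,
       -8.33079285e-06,  1.43658393e+00]), 'joint_velocities': array([ 0.00038777, -0.00119501,  0.00252441,  0.00083271,  0.00012366,
       -0.00063599]), 'effort': array([ 1.74076467e-03, -4.44240403e+01,  2.63037229e+01,  7.87493598e-03,
       -5.62842717e-05, -7.68519381e-07]), 'tcp_pos': array([ 172.79966181, -521.54396726,  194.09556661]), 'orientation': array([-3.14007716e+00, -1.96221175e-04,  3.19795738e-01]), 'contact_force': array([-0.66142491, -0.56343527,  0.73148014]), 'wrist_torque': array([0.01665349, 0.00701354, 0.02575741]), 'opening': 1.000360730587418}
```

View pics/scene0.png

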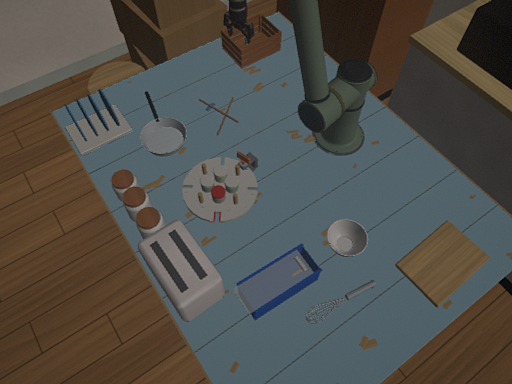

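View pics/top0.png

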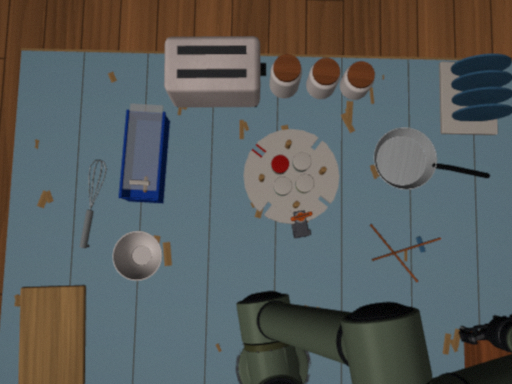

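```bash
cat > h.py <<'E'
import numpy as np, cv2
from scipy.spatial.transform import Rotation as Ro
from bench import bot, solve_ik, imaging
def cam(n):
    m=imaging.camera_model(n); return m["K"],m["position"],Ro.from_euler('xyz',m["rotation"]).as_matrix()
def ray(n,uv,z):
    K,p,R=cam(n); d=np.linalg.inv(K)@np.array([uv[0],uv[1],1.]); d=R@(d*[1,-1,-1])
    return p+d*(z-p[2])/d[2]
def proj(n,P):
    K,p,R=cam(n); c=R.T@(np.asarray(P,float)-p); q=K@(c*[1,-1,-1]); return q[:2]/q[2]
def cents(img,lo,hi,box,amin=4):
    hsv=cv2.cvtColor(img,cv2.COLOR_BGR2HSV); m=cv2.inRange(hsv,np.array(lo),np.array(hi))
    k=np.zeros_like(m); x0,y0,x1,y1=box; k[y0:y1,x0:x1]=255; m&=k
    n,l,s,c=cv2.connectedComponentsWithStats(m)
    return [(int(s[i,4]),c[i].round(2),s[i,:4].tolist()) for i in range(1,n) if s[i,4]>=amin],m
E
python3 - <<'E'
from h import *
t=cv2.imread('pics/top0.png'); s=cv2.imread('pics/scene0.png')
cv2.imwrite('pics/topz.png',cv2.resize(t[110:260,220:360],None,fx=5,fy=4.0*1.0 if 0 else 4,interpolation=cv2.INTER_CUBIC) if 0 else cv2.resize(t[115:245,230:350],None,fx=4.5,fy=4.5,interpolation=cv2.INTER_CUBIC))
cv2.imwrite('pics/scenez.png',cv2.resize(s[140:235,170:280],None,fx=6,fy=6,interpolation=cv2.INTER_CUBIC))
print(t[215,302],t[163,280],t[175,255],t[155,258])
hsv=cv2.cvtColor(t,cv2.COLOR_BGR2HSV); print(hsv[215,302],hsv[163,280],hsv[175,250],hsv[212,259],hsv[130,240])
E
```

```text
[30 47 92] [  8  11 113] [122 132 139] [ 72  76 127]
[  8 172  92] [  1 237 113] [ 14  27 140] [ 15 121 112] [ 16 124 111]
```

View pics/topz.png

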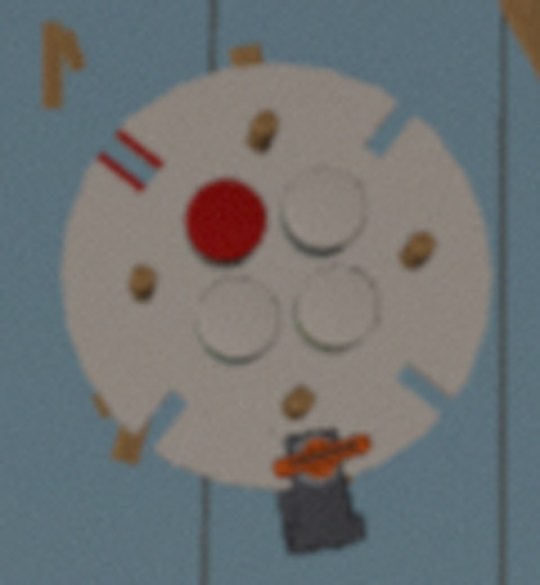

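View pics/scenez.png

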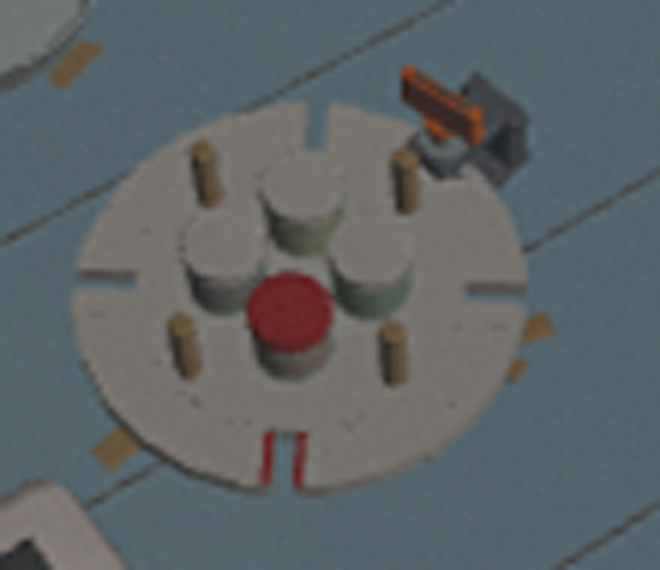

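The crops show the red lid at top-view crop pixel (226,221), with the red notch stripes at about (130,160). The wing lies across the bracket at (322,456), and the bracket column is below it. Next I'll measure these.

```bash
cat >> h.py <<'E'
def measure(t,s,verbose=True):
    out={}
    rt,_=cents(t,(0,150,40),(6,255,255),(225,110,360,250)); 
    rt2,_=cents(t,(170,150,40),(180,255,255),(225,110,360,250))
    ot,m=cents(t,(7,160,60),(14,255,255),(270,190,340,245),8)
    os_,m2=cents(s,(5,150,50),(14,255,255),(225,140,265,180),8)
    rs,_=cents(s,(0,150,40),(6,255,255),(170,140,270,240))
    return rt,rt2,ot,os_,rs,m,m2
E
python3 - <<'E'
from h import *
t=cv2.imread('pics/top0.png'); s=cv2.imread('pics/scene0.png')
r=measure(t,s)
for a in r[:5]: print(a)
# platter mask: low-sat bright
for n,img,box in(("top",t,(235,120,350,235)),("scene",s,(175,150,265,225))):
    hsv=cv2.cvtColor(img,cv2.COLOR_BGR2HSV); m=cv2.inRange(hsv,np.array((0,0,90)),np.array((40,75,255)))
    k=np.zeros_like(m);x0,y0,x1,y1=box;k[y0:y1,x0:x1]=255;m&=k
    c=max(cv2.findContours(m,cv2.RETR_EXTERNAL,cv2.CHAIN_APPROX_NONE)[0],key=cv2.contourArea)
    P=np.array([ray(n,p[0],30) for p in c])[:,:2]
    # robust circle fit
    w=np.ones(len(P),bool)
    for _ in range(8):
        A=np.c_[2*P[w],np.ones(w.sum())]; x=np.linalg.lstsq(A,(P[w]**2).sum(1),rcond=None)[0]
        rad=np.sqrt(x[2]+x[:2]@x[:2]); e=abs(np.linalg.norm(P-x[:2],axis=1)-rad); w=e<max(2,np.median(e)*2)
    print(n,x[:2],rad,w.sum(),len(P))
# wing PCA
ys,xs=np.nonzero(r[5]); pts=np.array([ray("top",p,118)[:2] for p in zip(xs,ys)]); mu=pts.mean(0); u,sv,vt=np.linalg.svd(pts-mu); print("wing",mu,vt[0],np.degrees(np.arctan2(vt[0][1],vt[0][0])),sv)
ys,xs=np.nonzero(r[6]); print("wing scene", ray("scene",(xs.mean(),ys.mean()),105))
E
```

```text
[(8, array([260.5 , 147.75]), [257, 145, 8, 6]), (8, array([256.5 , 152.88]), [253, 150, 8, 7]), (235, array([279.81, 163.77]), [272, 155, 17, 18])]
[]
[(101, array([300.86, 216.16]), [291, 212, 21, 9])]
[(8, array([242.5 , 155.38]), [240, 153, 6, 5]), (9, array([242.11, 160.89]), [241, 159, 4, 4]), (10, array([248.5, 160. ]), [247, 158, 3, 6])]
[(123, array([217.85, 191.28]), [211, 186, 14, 12]), (6, array([214. , 215.5]), [214, 213, 1, 6])]
top [588.75911457 -44.11459871] 148.52729714016647 240 412
scene [586.29064833 -42.41145011] 149.0436069944677 178 289
wing [454.56550954 -68.05346368] [-0.32179498  0.94680937] 108.77151235463735 [162.0454677   47.91674856]
wing scene [455.43130195 -65.09107477 105.        ]
```

```bash
cat >> h.py <<'E'
def ang(v): return float(np.degrees(np.arctan2(v[1],v[0])))
E
python3 - <<'E'
from h import *
t=cv2.imread('pics/top0.png')
C=np.array([587.5,-43.3])
def pol(p): v=p[:2]-C; return round(ang(v),1),round(float(np.linalg.norm(v)),1)
print("stripes",[pol(ray("top",p,30)) for p in((260.5,147.75),(256.5,152.88),(258.5,150.3))])
print("lid",pol(ray("top",(279.81,163.77),82)), pol(ray("scene",(217.85,191.28),82)))
z=lambda u,v:(230+(u+.5)/4.5-.5,115+(v+.5)/4.5-.5)
for u,v in((324,208),(236,317),(336,306)): print("white lid",pol(ray("top",z(u,v),82)))
# notch inner+outer mids from crop (open ends)
for a in(((378,148),(405,110)),((406,374),(447,404)),((179,400),(160,446)) ): print("notch",[pol(ray("top",z(*p),30)) for p in a])
# peg tops (brown blobs)
c,_=cents(t,(8,80,40),(22,255,255),(240,125,350,215),8)
for a in c: print(a, pol(ray("top",a[1],60)))
print("front", pol(ray("top",(300.86,216.16),105)),pol(ray("scene",(244.6,158.9),105)))
for a in (7,40,80,120,145):
    p=C+95*np.array([np.cos(np.radians(a)),np.sin(np.radians(a))]); q=solve_ik([*p,60],[np.pi,0,np.radians(a)]); print(a,None if q is None else np.round(q,2))
E
```

```text
stripes [(47.6, 131.1), (56.8, 130.5), (52.2, 130.4)]
lid (52.8, 47.1) (54.2, 48.3)
white lid (-36.6, 48.5)
white lid (141.2, 47.4)
white lid (-126.6, 47.0)
notch [(-37.8, 117.3), (-37.0, 150.9)]
notch [(-126.0, 114.4), (-125.9, 149.6)]
notch [(143.6, 110.4), (147.2, 144.3)]
(62, array([242.32, 129.97]), [240, 125, 8, 14]) (48.5, 206.9)
(23, array([284.39, 127.26]), [282, 125, 6, 5]) (9.1, 150.4)
(13, array([348.15, 126.69]), [346, 125, 4, 6]) (-48.6, 234.1)
(37, array([287.84, 143.43]), [285, 140, 7, 8]) (7.2, 98.1)
(39, array([322.41, 170.05]), [319, 167, 8, 7]) (-80.7, 97.1)
(31, array([261.06, 177.19]), [259, 174, 5, 8]) (96.5, 94.2)
(33, array([295.85, 204.15]), [293, 201, 7, 7]) (-170.9, 93.3)
(21, array([258.29, 212.43]), [256, 210, 6, 5]) (140.2, 156.2)
(41, array([305.1 , 213.12]), [297, 211, 16, 4]) (-160.0, 126.8)
front (-168.8, 134.5) (-173.5, 133.7)
7 [-0.15  0.67  0.02  0.92  0.    2.86]
40 [-0.08  0.63 -0.05  0.88  0.    2.36]
80 [-0.04  0.54 -0.22  0.81  0.    1.71]
120 [-0.06  0.44 -0.4   0.73  0.    0.98]
145 [-0.12  0.39 -0.48  0.7   0.    0.49]
```

```bash
cat >> h.py <<'E'
C=np.array([588.,-43.5])
def pp(a,z,r=95,c=None):
    c=C if c is None else c
    return [float(c[0]+r*np.cos(np.radians(a))),float(c[1]+r*np.sin(np.radians(a))),z]
def st(l=""):
    s=bot.get_state(); print(l,"t%.2f"%s["t"],"tcp",np.round(s["tcp_pos"],1),"yaw%.1f"%np.degrees(s["orientation"][2]),"F",np.round(s["contact_force"],1),"open%.3f"%s["opening"]); return s
E
python3 - <<'E'
from h import *
a=7.4; o=[np.pi,0,np.radians(a)]
bot.grip(0.5,25)
bot.move_ptp(pp(a,150),o); st()
print(bot.movel(pp(a,58),threshold=12)); st()
for n in("top","scene"): cv2.imwrite(f"pics/{n}1.png",imaging.capture(n))
t,s=cv2.imread('pics/top1.png'),cv2.imread('pics/scene1.png')
cv2.imwrite('pics/c1.png',np.hstack([cv2.resize(t[100:240,230:350],None,fx=3,fy=3),cv2.resize(s[100:240,160:280],None,fx=3,fy=3)]))
E
```

```text
t3.11 tcp [682.2 -32.4 150.2] yaw7.3 F [ 0.2  0.1 -0.2] open0.500
False
 t3.88 tcp [682.9 -31.6  58.9] yaw7.4 F [-0.7 -0.3  0. ] open0.502
```

View pics/c1.png

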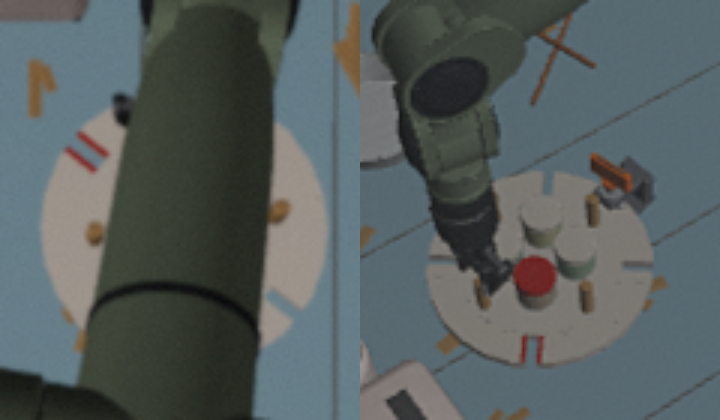

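The fingers straddle the far peg (scene crop about (485,285)) and nothing has moved. I'll grip it and swing the arc.

```bash
python3 - <<'E'
from h import *
bot.grip(0.0,25); st("grip")
import time
a0=7.4; tot=135
fm=0
for a in np.linspace(a0,a0+tot,11)[1:]:
    bot.movel(pp(a,58),[np.pi,0,np.radians(a)],max_speed=80); s=st()
bot.grip(0.5); st()
bot.movel(pp(a,130),max_speed=250); 
# clear the view
bot.move_ptp([400,330,250],[np.pi,0,np.radians(a)]); st()
for n in("top","scene"): cv2.imwrite(f"pics/{n}2.png",imaging.capture(n))
t,s=cv2.imread('pics/top2.png'),cv2.imread('pics/scene2.png')
cv2.imwrite('pics/c2.png',np.hstack([cv2.resize(t[110:240,230:350],None,fx=3.3,fy=3.3),cv2.resize(s[115:245,160:280],None,fx=3.3,fy=3.3)]))
E
```

```text
grip t4.46 tcp [682.2 -31.2  58.1] yaw7.4 F [ 0.4 -1.  -1.1] open-0.004
 t4.88 tcp [676.8  -9.6  58. ] yaw20.8 F [-0.5  1.  -0.7] open-0.000
 t5.31 tcp [666.7   9.6  58.1] yaw34.2 F [ 0.2  0.4 -0.3] open0.004
 t5.73 tcp [652.2  26.4  58.2] yaw47.7 F [-0.1  0.1  0.3] open-0.002
 t6.16 tcp [634.2  39.3  58.2] yaw61.2 F [-0.5 -0.8  0.1] open0.005
 t6.58 tcp [613.7  47.7  58.2] yaw74.7 F [-0.4  1.1  0.3] open0.001
 t7.01 tcp [591.7  51.1  58.2] yaw88.2 F [ 0.1 -0.1  0.4] open0.005
 t7.43 tcp [569.5  49.2  58.3] yaw101.7 F [ 0.6 -0.8  0.1] open0.003
 t7.86 tcp [548.4  42.2  58.3] yaw115.2 F [ 0.1  0.1 -0.2] open0.001
 t8.28 tcp [529.4  30.5  58.2] yaw128.7 F [ 0.9  0.6 -0.1] open0.001
 t8.71 tcp [513.7  14.7  58.2] yaw142.2 F [-0.   0.4 -0.2] open-0.006
 t9.19 tcp [512.8  14.6  58. ] yaw142.4 F [ 0.1  0.3 -0.1] open0.500
 t10.97 tcp [400.2 329.1 249.1] yaw142.3 F [ 1.  -0.2 -0.3] open0.504
```

View pics/c2.png

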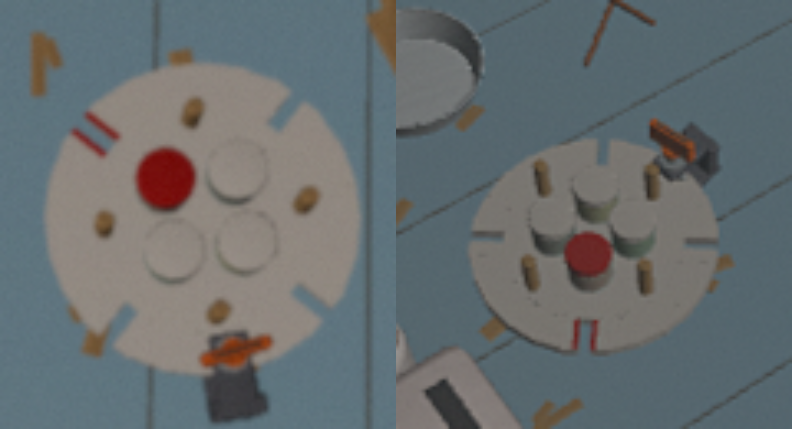

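```bash
python3 - <<'E'
from h import *
s=cv2.imread('pics/scene1.png').copy();t=cv2.imread('pics/top2.png')
for P in([682.9,-31.6,58.9],[682.9,-31.6,90],[682.9,-31.6,30]):
    print(P,proj("scene",P),proj("top",P))
b=cv2.resize(s[165:215,180:250],None,fx=10,fy=10,interpolation=cv2.INTER_CUBIC)
for P in([682.9,-31.6,58.9],[682.9,-31.6,30]):
    u,v=proj("scene",P); cv2.circle(b,(int((u-180+.5)*10),int((v-165+.5)*10)),4,(255,255,0),-1)
cv2.imwrite('pics/d1.png',b)
E
```

```text
[682.9, -31.6, 58.9] [199.72202326 197.84720187] [287.9995604  144.10553534]
[682.9, -31.6, 90] [198.84439065 193.68605815] [288.74450969 141.83553372]
[682.9, -31.6, 30] [200.51244649 201.59485731] [287.33493179 146.13078461]
```

View pics/d1.png

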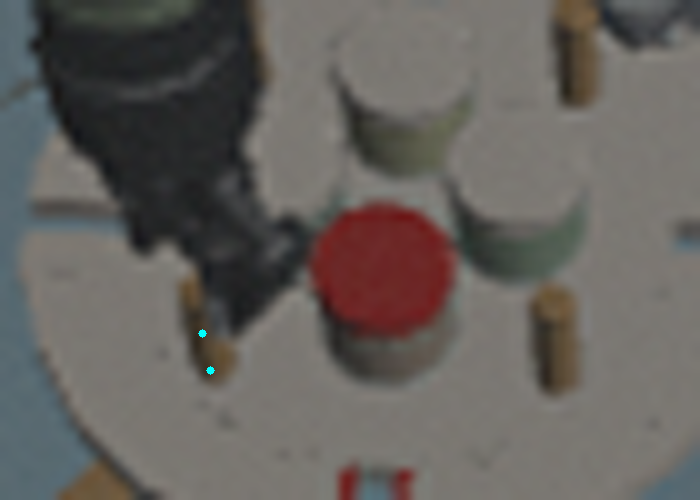

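The gripper shut on nothing and the platter did not turn. Before the next try I'll check where the fingertips really appear against the reported TCP.

```bash
python3 - <<'E'
from h import *
out=[]
for k,P in((0,[172.8,-521.5,194.1]),(2,[400.2,329.1,249.1])):
    row=[]
    for n in("top","scene"):
        im=cv2.imread(f'pics/{n}{k}.png'); u,v=proj(n,P); print(k,n,u,v)
        x0,y0=int(np.clip(u-35,0,442)),int(np.clip(v-35,0,314))
        b=cv2.resize(im[y0:y0+70,x0:x0+70],(380,290),interpolation=cv2.INTER_CUBIC)
        sx,sy=380/70,290/70
        cv2.circle(b,(int((u-x0+.5)*sx),int((v-y0+.5)*sy)),3,(255,255,0),-1); row.append(b)
    out.append(np.hstack(row))
cv2.imwrite('pics/d2.png',cv2.convertScaleAbs(np.vstack(out),alpha=1.8))
E
```

```text
0 top 469.5653794702441 321.2244877310002
0 scene 238.4421111470762 48.42509882576961
2 top 155.60443145152456 230.0647291966469
2 scene 322.80994342684454 203.93789265591312
```

View pics/d2.png

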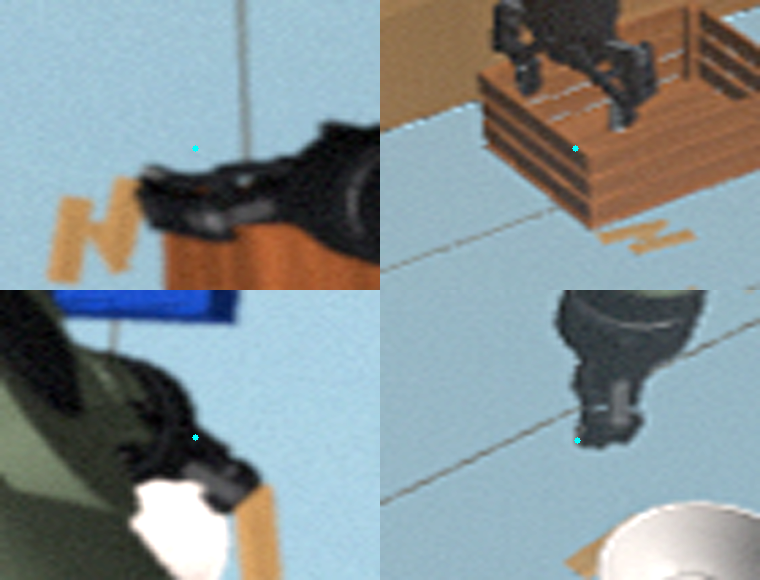

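```bash
cat >> h.py <<'E'
def tri(ut,us):
    A=[];b=[]
    for n,uv in(("top",ut),("scene",us)):
        K,p,R=cam(n); d=R@(np.linalg.inv(K)@np.array([uv[0],uv[1],1.])*[1,-1,-1]); d/=np.linalg.norm(d)
        M=np.eye(3)-np.outer(d,d); A.append(M); b.append(M@p)
    x,r,_,_=np.linalg.lstsq(np.vstack(A),np.hstack(b),rcond=None); return x,float(np.sqrt(r[0])) if len(r) else 0
E
python3 - <<'E'
from h import *
print(tri((465.3,335.5),(238.9,39)))
# 2: crop origins
x0,y0=120,195; xs,ys=287,168
print(tri((x0+235/5.43,y0+(495-290)/4.14),(xs+(610-380)/5.43,ys+(440-290)/4.14)))
# sanity: toolbase at origin, table
print(proj("top",[0,0,0]),proj("scene",[0,0,0]))
# lid triangulation, consistency
print(tri((279.81,163.77),(217.85,191.28)))
out=[]
for n in("top","scene"):
    out.append(cv2.convertScaleAbs(cv2.imread(f"pics/{n}2.png"),alpha=1.7))
cv2.imwrite('pics/d3.png',cv2.resize(np.hstack(out),(800,300)))
E
```

```text
(array([ 159.33788598, -498.5082981 ,  249.48013314]), 29.10615993182044)
(array([359.71381589, 320.63590024, 195.03413153]), 6.272907426290171)
[273.48120573 365.61376274] [337.06614308 134.35524679]
(array([615.75800571,  -5.4381696 ,  80.48013451]), 0.8991223747263262)
```

View pics/d3.png

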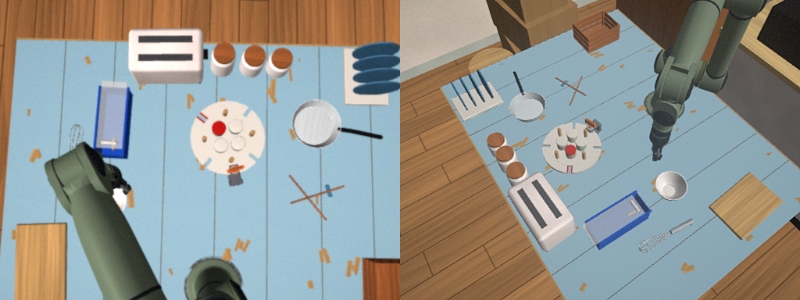

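```bash
python3 - <<'E'
from h import *
st()
s=bot.get_state(); P=s["tcp_pos"]; print(np.round(s["qpos"],3), s["orientation"])
row=[]
for n in("top","scene"):
    im=imaging.capture(n); cv2.imwrite(f'pics/{n}3.png',im); u,v=proj(n,P); x0,y0=int(u)-20,int(v)-15
    b=cv2.resize(im[y0:y0+50,x0:x0+40],(400,500),interpolation=cv2.INTER_CUBIC)
    cv2.circle(b,(int((u-x0+.5)*10),int((v-y0+.5)*10)),3,(255,255,0),-1); row.append(b); print(x0,y0,u,v)
cv2.imwrite('pics/d4.png',cv2.convertScaleAbs(np.hstack(row),alpha=2))
E
```

```text
t11.07 tcp [400.5 328.9 249.3] yaw142.3 F [ 0.   0.  -0.1] open0.498
[ 0.545  0.237 -0.174  1.161 -0.     1.203] [-3.14030352e+00 -2.04823102e-04  2.48332451e+00]
135 214 155.68418994983386 229.9629293712955
302 188 322.71002038679944 203.90297614998204
```

View pics/d4.png

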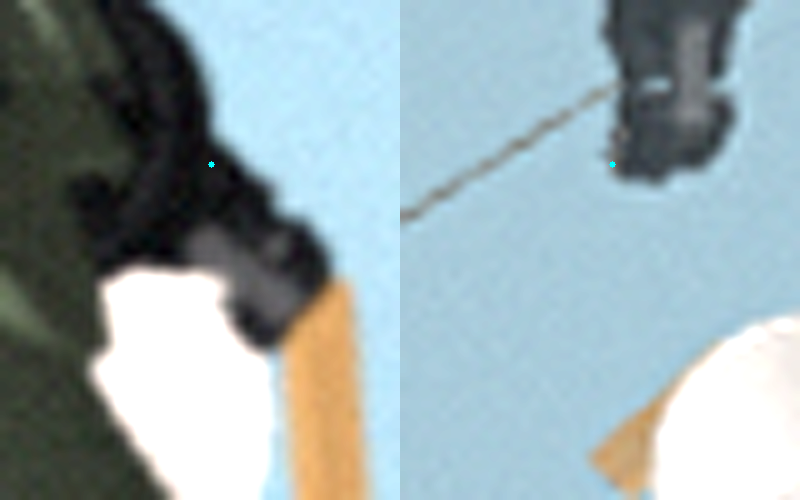

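```bash
python3 - <<'E'
from h import *
print(tri((164,243),(328,203)))
a=cv2.imread('pics/top3.png')[170:290,60:220]; b=cv2.imread('pics/scene3.png')[60:240,240:400]
cv2.imwrite('pics/d5.png',cv2.convertScaleAbs(np.hstack([cv2.resize(a,(400,300),interpolation=3),cv2.resize(b,(400,450),interpolation=3)[150:450] if 0 else cv2.resize(b[40:160],(400,300),interpolation=3)]),alpha=2.2))
a=cv2.imread('pics/top0.png')[290:384,400:512]; b=cv2.imread('pics/scene0.png')[0:80,190:290]
cv2.imwrite('pics/d6.png',cv2.convertScaleAbs(np.hstack([cv2.resize(a,(400,336),interpolation=3),cv2.resize(b,(400,336),interpolation=3)]),alpha=2.2))
E
```

```text
(array([364.04666315, 317.1300605 , 202.86002599]), 5.849122599160636)
```

View pics/d5.png

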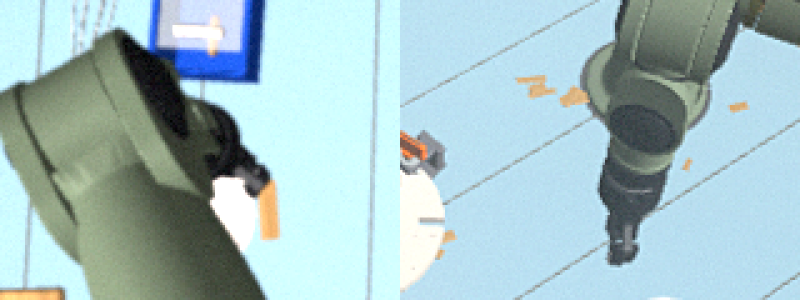

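View pics/d6.png

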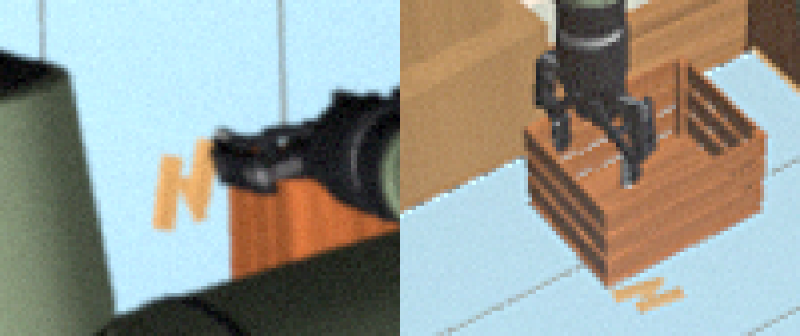

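```bash
python3 - <<'E'
from h import *
P=np.array([172.8,-521.5,194.1]); yaw=.3198
d=np.array([np.cos(yaw-np.pi/2),np.sin(yaw-np.pi/2),0])
for n in("top","scene"):
    print(n,[proj(n,P+k*d+[0,0,z]).round(1) for k in(-42,42) for z in(13,86,200)])
print(proj("top",[354,69,0]))
E
```

```text
top [array([457.1, 326.7]), array([469.5, 331.4]), array([492.2, 340. ]), array([486.4, 317.2]), array([500.6, 321.4]), array([526.5, 328.9])]
scene [array([245.9,  49.9]), array([245.6,  36.1]), array([245.2,  12.5]), array([230.9,  42.2]), array([230.2,  28.3]), array([228.9,   4.6])]
[253.5022746  249.61520395]
```

The reported TCP projects 5–15 px away from the fingertips I see. I'll calibrate this with a few shut-gripper poses in clear space.

```bash
python3 - <<'E'
from h import *
bot.grip(0.0)
q=bot.get_state()["qpos"]
import json
rec=[]
tiles=[]
def snap(k):
    s=st(k); P=s["tcp_pos"]; row=[]
    for n in("top","scene"):
        im=imaging.capture(n); cv2.imwrite(f'pics/{n}_{k}.png',im); u,v=proj(n,P); x0,y0=int(u)-25,int(v)-22
        b=cv2.resize(im[y0:y0+50,x0:x0+50],(400,400),interpolation=3); b=cv2.convertScaleAbs(b,alpha=2.2)
        cv2.circle(b,(int((u-x0+.5)*8),int((v-y0+.5)*8)),3,(255,0,255),-1); row.append(b); print(k,n,x0,y0,u.round(1),v.round(1))
    cv2.imwrite(f'pics/e_{k}.png',np.hstack(row))
snap("k1")
q2=q.copy(); q2[5]-=1.5; bot.move_j(q2); snap("k2")
E
```

```text
k1 t11.65 tcp [400. 330. 250.] yaw142.4 F [0.2 0.5 0.1] open-0.001
k1 top 130 208 155.2 230.1
k1 scene 298 181 323.1 204.0
k2 t13.09 tcp [400. 330. 250.] yaw-131.7 F [ 1.5 -0.9 -0.3] open-0.003
k2 top 130 208 155.2 230.1
k2 scene 298 181 323.1 204.0
```

View pics/e_k1.png

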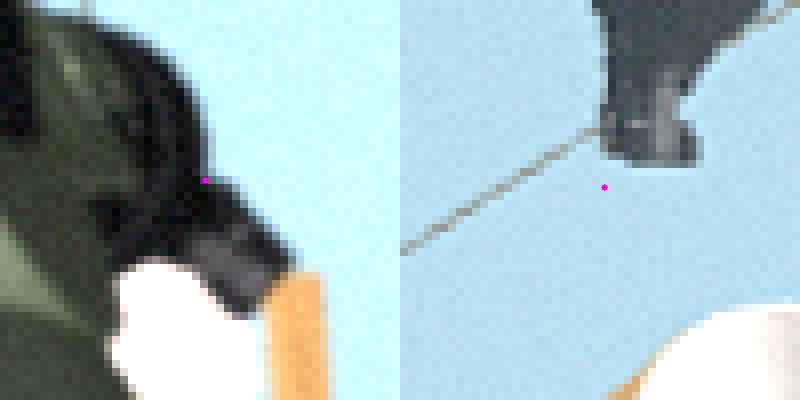

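View pics/e_k2.png

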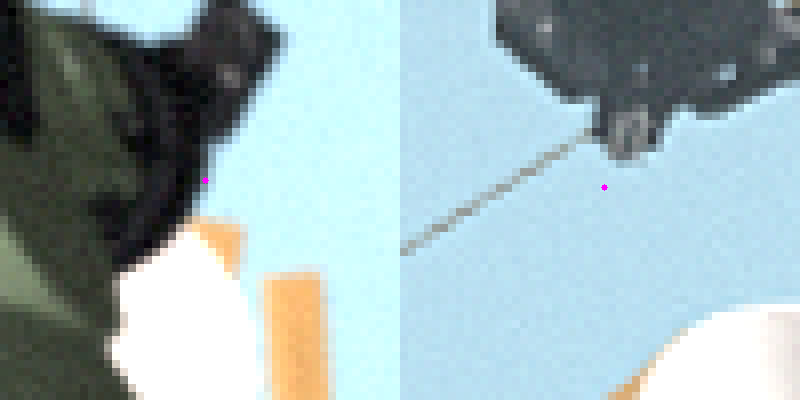

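The top view agrees: the part I took for fingers is a knuckle. In the scene view the tip sits about 4 px high. I'll touch the table in a clear spot to check the tip height directly.

```bash
python3 - <<'E'
from h import *
o=[np.pi,0,np.radians(100)]
bot.move_ptp([450,150,40],o); st("a")
print(bot.movel([450,150,-25],max_speed=50,threshold=8)); st("b")
P=bot.get_state()["tcp_pos"]; row=[]
for n in("top","scene"):
    im=imaging.capture(n); cv2.imwrite(f'pics/{n}_k3.png',im); u,v=proj(n,P); x0,y0=int(u)-25,int(v)-25
    b=cv2.resize(im[y0:y0+50,x0:x0+50],(400,400),interpolation=3); b=cv2.convertScaleAbs(b,alpha=2.2)
    cv2.circle(b,(int((u-x0+.5)*8),int((v-y0+.5)*8)),3,(255,0,255),-1); row.append(b); print(n,x0,y0,u.round(1),v.round(1))
cv2.imwrite(f'pics/e_k3.png',np.hstack(row))
bot.movel([450,150,60],max_speed=200)
E
```

```text
a t14.82 tcp [450.5 150.3  40.3] yaw100.0 F [ 0.3 -0.1  0.3] open-0.004
False
b t16.27 tcp [450.3 150.  -24.7] yaw100.0 F [ 0.8 -1.   0.5] open0.004
top 204 194 229.1 219.2
scene 250 187 275.1 212.1
```

View pics/e_k3.png

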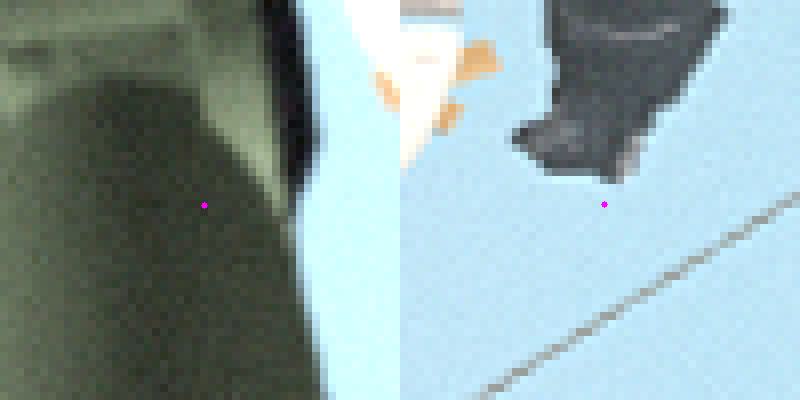

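No contact even at a reported z of −25, so the true tip is above the reported TCP. I'll find the real offset.

```bash
python3 - <<'E'
from h import *
bot.movel([450,150,-18],max_speed=200)
try:
    print(bot.movel([450,150,-75],max_speed=45,threshold=6)); s=st("b"); print(np.round(s["wrist_torque"],2))
except bot.IKError as e: print("IK",e)
p=bot.get_state()["tcp_pos"]
bot.movel([450,150,p[2]+2.0],max_speed=50);st()
cv2.imwrite('pics/scene_k4.png',imaging.capture("scene"))
E
python3 - <<'E'
from h import *
im=cv2.imread('pics/scene_k4.png'); cv2.imwrite('pics/e_k4.png',cv2.convertScaleAbs(cv2.resize(im[140:240,225:325],(600,600),interpolation=3),alpha=2.2))
E
```

```text
True
b t18.10 tcp [450.4 150.1 -36.5] yaw100.0 F [-1.5 -1.   8.4] open-0.001
[-0.03  0.48  0.01]
 t18.35 tcp [449.8 150.  -34.7] yaw100.0 F [-0.6  0.3 -0.3] open-0.001
```

View pics/e_k4.png

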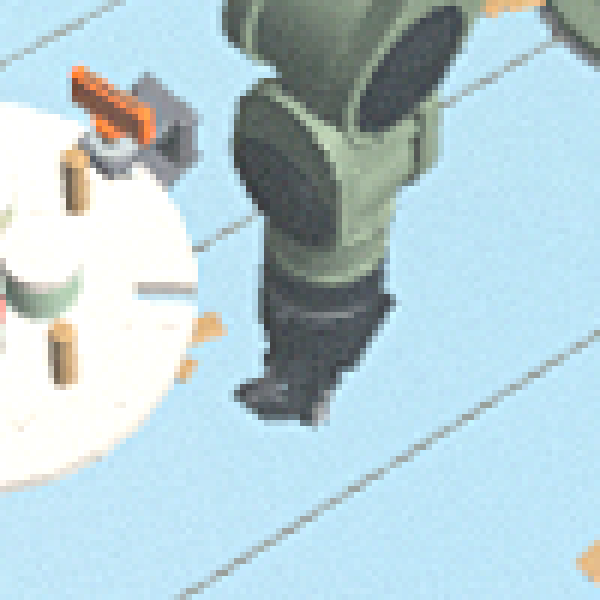

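```bash
python3 - <<'E'
from h import *
for k,P,yaw,op in(("start",[172.8,-521.5,194.1],18.3,85),("p1",[682.9,-31.6,58.9],7.4,42),("k1",[400,330,250],142.4,0),("k2",[400,330,250],-131.7,0),("k4",[449.8,150,-34.7],100,0)):
    P=np.array(P)+[0,0,36+13*op/85]; d=np.array([np.cos(np.radians(yaw-90)),np.sin(np.radians(yaw-90)),0])
    print(k,"scene",[proj("scene",P+x*d).round(1) for x in(-op/2-8,op/2+8)],"top",[proj("top",P+x*d).round(1) for x in(-op/2-8,op/2+8)])
def crop(im,x0,y0,w,h,f): return cv2.convertScaleAbs(cv2.resize(im[y0:y0+h,x0:x0+w],None,fx=f,fy=f,interpolation=3),alpha=2)
a=crop(cv2.imread('pics/scene0.png'),210,5,50,60,8)
b=crop(cv2.imread('pics/scene1.png'),175,160,50,60,8)
cv2.imwrite('pics/f.png',np.hstack([a,b]))
E
```

```text
start scene [array([247.3,  44. ]), array([229.1,  34.7])] top [array([460. , 329.9]), array([496.2, 318.2])]
p1 scene [array([203.3, 197. ]), array([193.8, 187.3])] top [array([279.5, 142. ]), array([298.5, 140. ])]
k1 scene [array([324.5, 196.4]), array([324.7, 200.6])] top [array([154.7, 231.5]), array([149.9, 227.6])]
k2 scene [array([322.2, 198.2]), array([327.1, 198.7])] top [array([154.5, 227.3]), array([150.1, 231.8])]
k4 scene [array([276.9, 207.6]), array([274.1, 210.1])] top [array([229.1, 221.3]), array([228.3, 216.3])]
```

View pics/f.png

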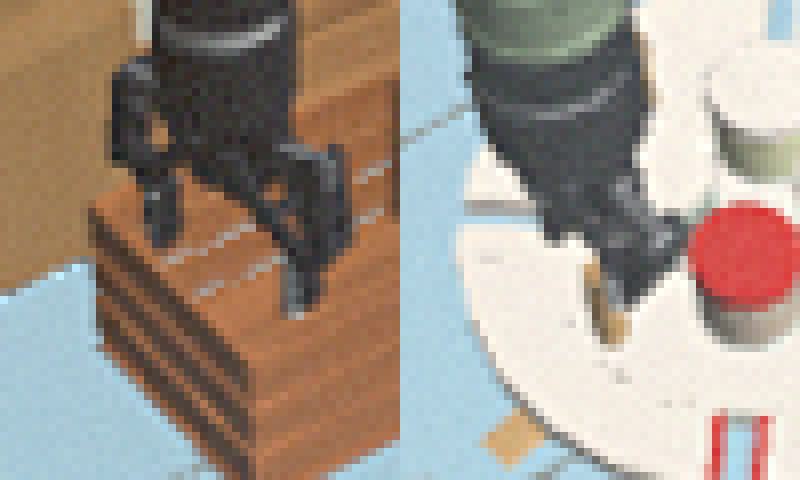

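The fingertips really sit 35–36 mm above the reported TCP: the table touch gives −36, and the start-view projection fits with +36 and no sideways shift. The fingers simply passed over the pegs. I'll retry with z corrected.

```bash
python3 - <<'E'
from h import *
OFF=-36
a=7.4
bot.movel([450,150,70],max_speed=300)
bot.move_ptp(pp(a,110+OFF+30),[np.pi,0,np.radians(a)])
bot.grip(0.5,25)
print(bot.movel(pp(a,54+OFF),max_speed=120,threshold=12)); st()
bot.grip(0.0,25); s=st("grip")
cv2.imwrite('pics/scene4.png',imaging.capture("scene"))
if s["opening"]>0.1:
    for b in (15,25):
        bot.movel(pp(b,54+OFF),[np.pi,0,np.radians(b)],max_speed=80); st()
    cv2.imwrite('pics/scene5.png',imaging.capture("scene"))
im=np.hstack([cv2.resize(cv2.imread(f'pics/scene{k}.png')[110:240,160:280],None,fx=3.3,fy=3.3) for k in (4,5 if s["opening"]>.1 else 4)]); cv2.imwrite('pics/c5.png',cv2.convertScaleAbs(im,alpha=1.8))
E
```

```text
False
 t21.43 tcp [683.  -31.4  18.8] yaw7.4 F [-0.2  0.2  0.1] open0.502
grip t21.77 tcp [683.2 -31.6  19.3] yaw7.4 F [ 0.3 -1.   5.7] open0.207
 t22.12 tcp [680.6 -18.4  19.3] yaw15.1 F [-0.6 -0.1  5.4] open0.203
 t22.48 tcp [674.4  -3.   19.3] yaw25.1 F [-1.8 -1.2  6.1] open0.202
```

View pics/c5.png

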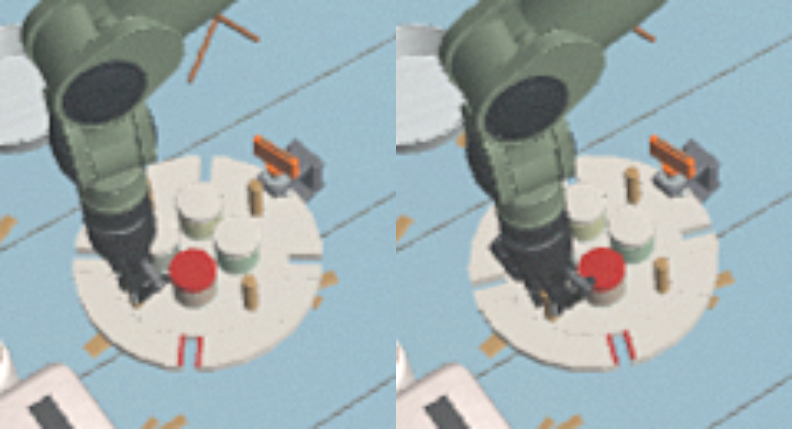

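The peg is gripped and the platter turns with it: the stripes moved from (190,350) to (224,345) in the crop. Before finishing the arc I'll refine the front direction from the saved pictures.

```bash
python3 - <<'E'
from h import *
for k in("0","2"):
    t=cv2.imread(f'pics/top{k}.png'); s=cv2.imread(f'pics/scene{k}.png')
    ct,mt=cents(t,(5,140,40),(15,255,255),(285,205,322,228),1); cs,ms=cents(s,(4,130,40),(15,255,255),(236,148,256,172),1)
    r=[]
    for m in(mt,ms):
        ys,xs=np.nonzero(m); rect=cv2.minAreaRect(np.c_[xs,ys].astype(np.float32)); r.append((xs.mean(),ys.mean())); print(rect,xs.mean(),ys.mean())
    print(k,tri(*r))
    W=tri(*r)[0]; print("angle",[ang(W[:2]-c) for c in(C,np.array([589,-44.3]),np.array([587,-43]))], np.linalg.norm(W[:2]-C))
    # bracket dark
    hs=cv2.cvtColor(t,cv2.COLOR_BGR2HSV); m=cv2.inRange(hs,np.array((0,0,0)),np.array((180,255,70))); z=np.zeros_like(m); z[205:245,285:325]=255; m&=z
    ys,xs=np.nonzero(m); print("bracket bbox",xs.min(),xs.max(),ys.min(),ys.max(),cv2.minAreaRect(np.c_[xs,ys].astype(np.float32)))
E
```

```text
((301.10369873046875, 216.43292236328125), (7.28848123550415, 20.65069580078125), 83.6598129272461) 301.0093457943925 216.11214953271028
((242.6067657470703, 158.1292266845703), (16.00596809387207, 7.207985877990723), 32.00538635253906) 243.54761904761904 157.76190476190476
0 (array([454.66261185, -69.00816481, 101.2235022 ]), 2.3972287548181472)
angle [-169.16986129226274, -169.57828169903533, -168.88140659665453] 135.75538866293675
bracket bbox 293 310 211 237 ((300.3499450683594, 223.94998168945312), (25.173004150390625, 17.111984252929688), 81.8698959350586)
((301.10369873046875, 216.43292236328125), (7.28848123550415, 20.65069580078125), 83.6598129272461) 301.0093457943925 216.11214953271028
((242.5882568359375, 158.14706420898438), (16.02956771850586, 7.132774353027344), 32.47119140625) 243.5952380952381 157.8095238095238
2 (array([454.60181292, -68.9619747 , 100.93963708]), 2.5522247316315227)
angle [-169.1938211801834, -169.60194188912902, -168.90563278083036] 135.80643751736397
bracket bbox 293 310 211 237 ((298.70001220703125, 224.10003662109375), (25.298221588134766, 16.4438419342041), 71.56504821777344)
```

```bash
python3 - <<'E'
from h import *
Z=18
for a in np.linspace(25,145.5,10)[1:]:
    bot.movel(pp(a,Z),[np.pi,0,np.radians(a)],max_speed=90)
st()
bot.dwell(0.15)
bot.grip(0.5); st()
bot.movel(pp(a,85),max_speed=250)
bot.move_ptp([450,190,120],[np.pi,0,np.radians(120)]); st()
for n in("top","scene"): cv2.imwrite(f"pics/{n}6.png",imaging.capture(n))
t,s=cv2.imread('pics/top6.png'),cv2.imread('pics/scene6.png')
cv2.imwrite('pics/c6.png',cv2.convertScaleAbs(np.hstack([cv2.resize(t[115:245,230:350],None,fx=3.3,fy=3.3,interpolation=3),cv2.resize(s[115:245,160:280],None,fx=3.3,fy=3.3,interpolation=3)]),alpha=1.8))
E
```

```text
t26.13 tcp [511.1  10.5  19.1] yaw145.5 F [1.1 0.1 8. ] open0.198
 t26.65 tcp [509.2  10.5  17.6] yaw145.5 F [-0.3 -0.7  0.1] open0.500
 t27.87 tcp [449.5 189.5 119. ] yaw120.1 F [-0.3 -1.9 -0.3] open0.501
```

View pics/c6.png

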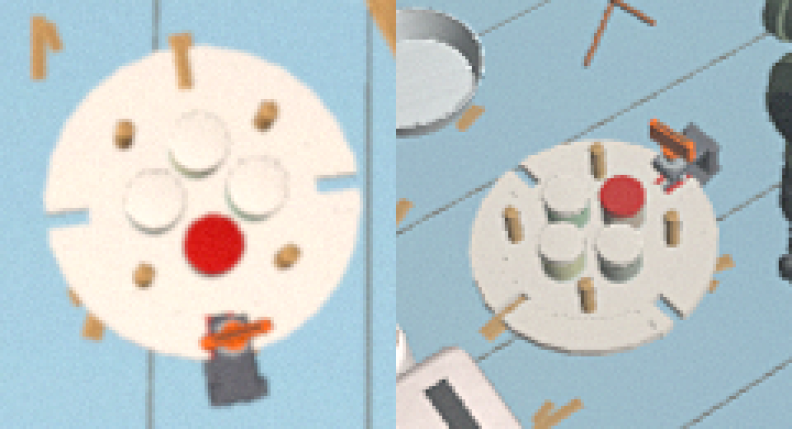

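The red lid at crop (214,244) now faces the bracket at (235,335), and red stripes show on both sides under the arm in the scene crop at (672,182). I'll check the angle numerically.

```bash
python3 - <<'E'
from h import *
t=cv2.imread('pics/top6.png'); s=cv2.imread('pics/scene6.png')
cc={}
for n,img,box,rb in(("top",t,(240,128,345,212),(270,165,320,205)),("scene",s,(180,152,262,218),(210,150,250,190))):
    pegs,_=cents(img,(8,80,40),(22,255,255),box,8)
    P=np.array([ray(n,a[1],60)[:2] for a in pegs if a[0]<70]);
    P=P[np.linalg.norm(P-C,axis=1)<112]; P=P[np.linalg.norm(P-C,axis=1)>80]
    c=P.mean(0); print(n,len(P),"centre",c, "pegs",[(round(ang(p-c),1),round(float(np.linalg.norm(p-c)),1)) for p in P])
    al=np.array([ang(p-c) for p in P]); e=np.angle(np.exp(4j*np.radians(al)).mean())/4; print(" peg-based phi mod 90:",np.degrees(e)+45)
    red,_=cents(img,(0,150,40),(6,255,255),rb,60); l=ray(n,red[0][1],82)[:2]; print(" lid",red[0][:2],ang(l-c),np.linalg.norm(l-c), "with C", ang(l-C))
W=np.array([454.6,-69.]); 
print(ang(W-C))
z=lambda u,v:(230+(u+.5)/3.3-.5,115+(v+.5)/3.3-.5)
L=(ray("top",z(88,217),30)+0)[:2];R=ray("top",z(317,184),30)[:2]
print("notch L/R inner",L,R,"angle L-R",ang(L-R), "mid",(L+R)/2)
E
```

```text
top 4 centre [589.57616277 -44.36770439] pegs [(-36.1, 95.8), (54.1, 95.5), (-126.1, 95.4), (143.9, 95.3)]
 peg-based phi mod 90: 8.95301155212369
 lid (240, array([294.28, 188.63])) -172.5190446276324 49.57280229583606 with C -171.2506210336882
scene 4 centre [584.42647893 -46.74015848] pegs [(-126.3, 95.4), (-35.8, 95.1), (144.2, 94.9), (53.8, 95.3)]
 peg-based phi mod 90: 8.979580732909135
 lid (109, array([228.16, 173.73])) -176.28107631893468 45.32914915576846 with C -172.78323748516334
-169.17820748287656
notch L/R inner [570.84497584  64.67731693] [ 607.40031597 -153.91385478] angle L-R 99.49380992657296 mid [589.1226459  -44.61826892]
```

```bash
python3 - <<'E'
from h import *
s=cv2.imread('pics/scene6.png'); t=cv2.imread('pics/top6.png')
Ct=np.array([589.0,-44.4])
f=10
b=cv2.convertScaleAbs(cv2.resize(s[145:185,225:265],None,fx=f,fy=f,interpolation=3),alpha=2)
d=cv2.convertScaleAbs(cv2.resize(t[200:240,282:322],None,fx=f,fy=f,interpolation=3),alpha=2)
for th,col in((-171.,(255,0,0)),(-169.4,(0,160,0))):
    for r in(112,150):
        P=[Ct[0]+r*np.cos(np.radians(th)),Ct[1]+r*np.sin(np.radians(th)),30]
        for im,n,x0,y0 in((b,"scene",225,145),(d,"top",282,200)):
            u,v=proj(n,P); cv2.circle(im,(int((u-x0+.5)*f),int((v-y0+.5)*f)),3,col,-1)
cv2.imwrite('pics/g.png',np.hstack([b,d]))
r,_=cents(s,(0,110,30),(4,255,255),(230,155,256,180),1); print(r)
r,_=cents(s,(170,100,30),(180,255,255),(230,155,256,180),1); print(r)
E
```

```text
[(43, array([231.79, 174.02]), [230, 169, 5, 11]), (4, array([239.5, 169. ]), [239, 168, 2, 3]), (1, array([248., 168.]), [248, 168, 1, 1]), (6, array([244.17, 171.  ]), [242, 170, 5, 3])]
[(2, array([230.5, 170. ]), [230, 170, 2, 1]), (1, array([243., 171.]), [243, 171, 1, 1]), (1, array([232., 176.]), [232, 176, 1, 1]), (1, array([230., 179.]), [230, 179, 1, 1])]
```

View pics/g.png

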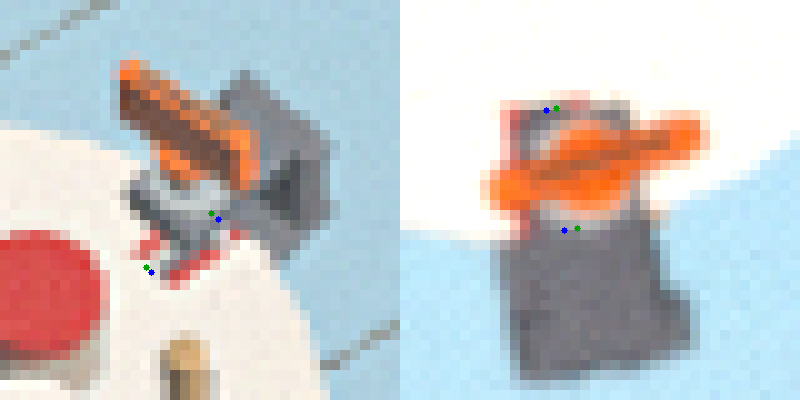

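Both measures agree: the notch is about 1.6° (3–4 mm) short of centre, with the stripe middle left of the arm's middle in the top crop (546 vs about 557). I'll re-grip the peg, nudge it +1.7°, then grip the wing.

```bash
python3 - <<'E'
from h import *
Z=18; a=145.5
bot.move_ptp(pp(a,85),[np.pi,0,np.radians(a)])
print(bot.movel(pp(a,Z),max_speed=150,threshold=12))
bot.grip(0.0,25); st("grip")
bot.movel(pp(a+1.7,Z),[np.pi,0,np.radians(a+1.7)],max_speed=20); st()
bot.dwell(.1); bot.grip(0.5)
bot.movel(pp(a+1.7,85),max_speed=250)
W=[454,-69.5]; o=[np.pi,0,np.radians(100.5)]
bot.move_ptp([*W,125],o)
bot.grip(0.4,60); st("above wing")
print(bot.movel([*W,56],max_speed=120,threshold=10)); st()
cv2.imwrite('pics/scene7.png',imaging.capture("scene"))
cv2.imwrite('pics/c7.png',cv2.convertScaleAbs(cv2.resize(cv2.imread('pics/scene7.png')[100:220,180:300],None,fx=5,fy=5,interpolation=3),alpha=1.8))
E
```

```text
False
grip t29.70 tcp [510.9  10.5  19.2] yaw145.5 F [-0.7  1.6  7.2] open0.201
 t29.99 tcp [509.1   8.1  19.2] yaw147.2 F [-1.3  1.1  7. ] open0.205
above wing t31.77 tcp [454.  -68.8 124.4] yaw100.6 F [ 0.7 -0.8 -0.8] open0.401
False
 t32.50 tcp [454.4 -69.5  56.3] yaw100.5 F [ 0.6  0.1 -0.3] open0.399
```

View pics/c7.png

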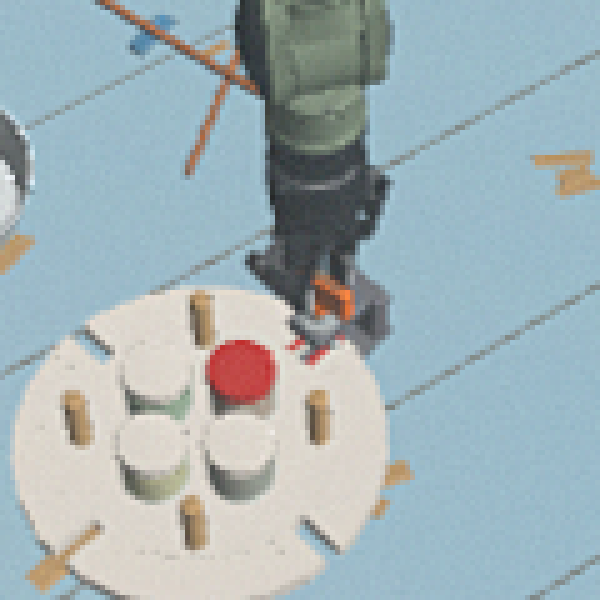

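The fingers straddle the orange wing at (335,295), and the red stripes are symmetric under the arm. I'll grip and turn the wing a quarter turn counter-clockwise.

```bash
python3 - <<'E'
from h import *
bot.grip(0.0,60); s=st("grip")
if s["opening"]>0.08:
    p=[454,-69.5,55.5]
    for d in(30,60,90):
        bot.movel(p,[np.pi,0,np.radians(100.5+d)],max_speed=100); s=st(d)
    print(np.round(s["wrist_torque"],2), np.round(s["qpos"],2))
    cv2.imwrite('pics/scene8.png',imaging.capture("scene"))
    cv2.imwrite('pics/c8.png',cv2.convertScaleAbs(cv2.resize(cv2.imread('pics/scene8.png')[100:220,180:300],None,fx=5,fy=5,interpolation=3),alpha=1.8))
E
```

```text
grip t32.88 tcp [455.4 -69.9  56.9] yaw100.5 F [ 1.3 -0.1  4.9] open0.123
30 t33.55 tcp [454.7 -70.3  56.4] yaw130.5 F [-0.3 -1.2  7.6] open0.127
60 t34.23 tcp [454.2 -70.9  56.3] yaw160.5 F [-2.4 -4.2  7.8] open0.125
90 t34.90 tcp [454.2 -71.7  56.4] yaw-169.6 F [-2.1 -5.6  6.8] open0.126
[-1.16  0.49  0.04] [-0.31  0.31 -0.61  0.64 -0.   -0.5 ]
```

View pics/c8.png

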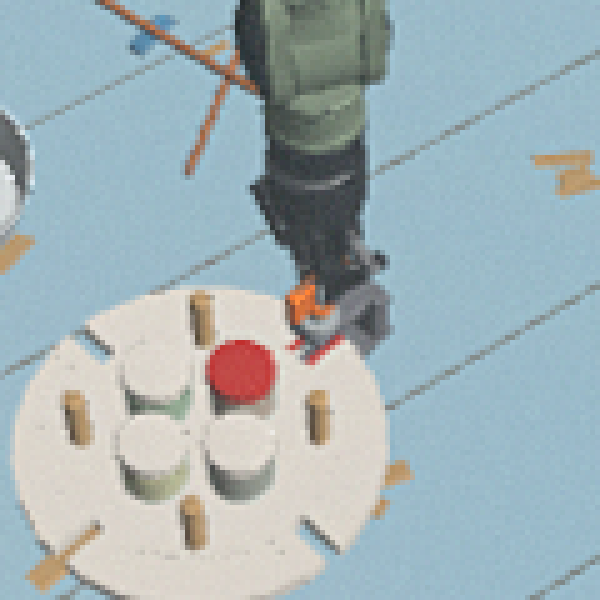

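```bash
python3 - <<'E'
from h import *
bot.grip(0.0,90)
p=[454.5,-71.5]
for z in(52,48,44,42,40):
    h=bot.movel([*p,z],max_speed=25,threshold=35); s=st((z,h))
    if h: break
cv2.imwrite('pics/scene9.png',imaging.capture("scene"))
cv2.imwrite('pics/c9.png',cv2.convertScaleAbs(cv2.resize(cv2.imread('pics/scene9.png')[100:220,180:300],None,fx=5,fy=5,interpolation=3),alpha=1.8))
E
```

```text
(52, False) t35.48 tcp [454.1 -71.9  52.3] yaw-169.5 F [-1.8 -1.4  4.9] open0.117
(48, False) t35.78 tcp [454.1 -71.9  48.1] yaw-169.5 F [-0.5 -1.2  4.7] open0.122
(44, False) t36.09 tcp [454.3 -71.9  44.9] yaw-169.5 F [-4.5 -0.4 13.2] open0.118
(42, False) t36.34 tcp [454.6 -72.   44.6] yaw-169.5 F [-9.1  0.5 33.5] open0.122
(40, False) t36.59 tcp [454.9 -72.1  44.4] yaw-169.5 F [-14.1   1.2  53. ] open0.117
```

View pics/c9.png

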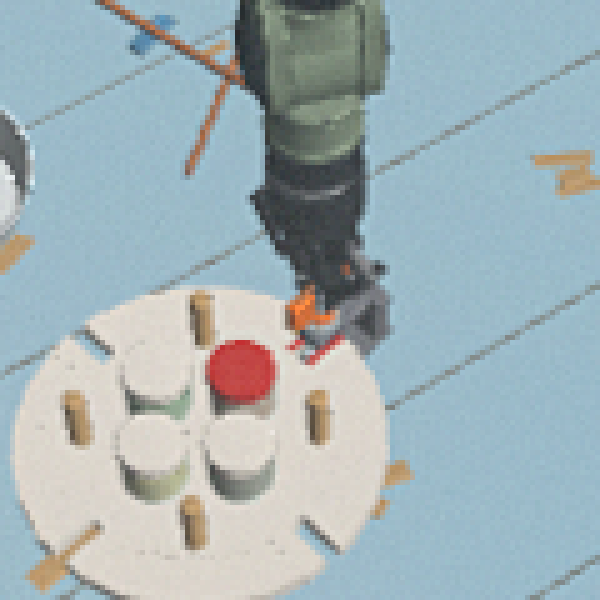

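The tool travelled 12 mm at about 5–13 N to a hard stop, which matches a full drop. I'll unload, let go and look.

```bash
python3 - <<'E'
from h import *
o=[np.pi,0,np.radians(190.5)]
bot.movel([454.5,-71.8,44.3],max_speed=25); st()
bot.grip(0.4); st()
bot.movel([454.5,-71.8,130],max_speed=200)
bot.move_ptp([430,200,130],[np.pi,0,np.radians(120)]); st()
for n in("top","scene"): cv2.imwrite(f"pics/{n}10.png",imaging.capture(n))
t,s=cv2.imread('pics/top10.png'),cv2.imread('pics/scene10.png')
cv2.imwrite('pics/c10.png',cv2.convertScaleAbs(np.hstack([cv2.resize(t[115:245,230:350],None,fx=3.3,fy=3.3,interpolation=3),cv2.resize(s[115:245,160:280],None,fx=3.3,fy=3.3,interpolation=3)]),alpha=1.8))
f=10
b=cv2.convertScaleAbs(cv2.resize(s[145:185,225:265],None,fx=f,fy=f,interpolation=3),alpha=2)
d=cv2.convertScaleAbs(cv2.resize(t[200:240,282:322],None,fx=f,fy=f,interpolation=3),alpha=2)
cv2.imwrite('pics/g10.png',np.hstack([b,d]))
r=[]
for n,im,bx in(("top",t,(285,200,322,228)),("scene",s,(232,148,258,172))):
    _,m=cents(im,(5,140,40),(15,255,255),bx,1); ys,xs=np.nonzero(m); r.append((xs.mean(),ys.mean())); print(n,len(xs),r[-1])
print("wing",tri(*r))
E
```

```text
t36.97 tcp [454.3 -71.9  44.9] yaw-169.5 F [-4.3 -0.4 15.7] open0.120
 t37.33 tcp [454.3 -71.5  43.8] yaw-169.5 F [ 0.5  0.2 -0.1] open0.399
 t39.50 tcp [429.7 199.6 129.4] yaw120.0 F [ 0.4 -0.8  0.4] open0.400
top 116 (np.float64(300.41379310344826), np.float64(216.80172413793105))
scene 72 (np.float64(243.55555555555554), np.float64(159.375))
wing (array([453.99234681, -68.94535897,  89.56187221]), 1.2762577939495017)
```

View pics/c10.png

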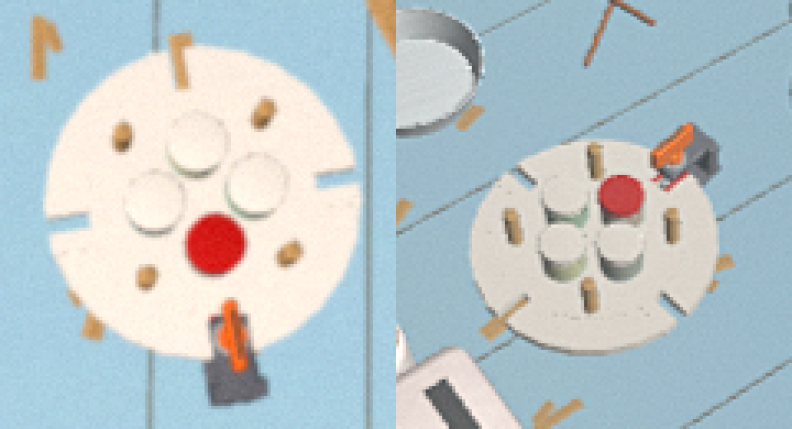

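View pics/g10.png

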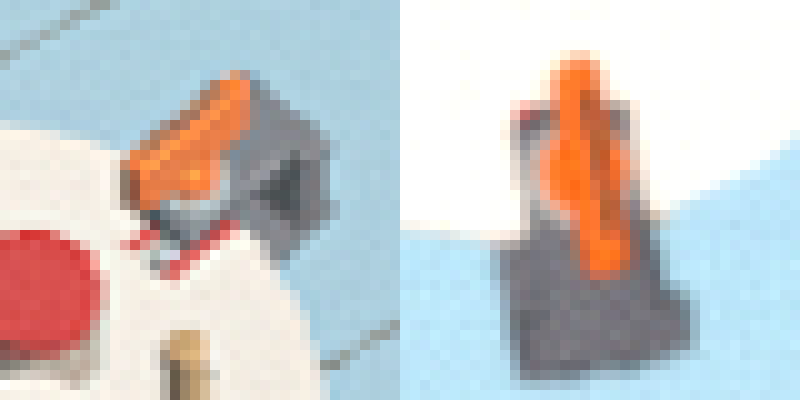

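The wing now points at the axis and its triangulated centre fell from z 101 to 89.6. As a last check I'll tap its top with shut fingers: if fully dropped, contact should come at a reported z of about 70.

```bash
python3 - <<'E'
from h import *
o=[np.pi,0,np.radians(190.5)]
bot.grip(0.0,60)
bot.move_ptp([454.5,-71.5,95],o)
h=bot.movel([454.5,-71.5,64],max_speed=40,threshold=25); st(h)
bot.movel([454.5,-71.5,120],max_speed=250)
bot.move_ptp([430,200,130],[np.pi,0,np.radians(120)]); st()
for n in("top","scene"): cv2.imwrite(f"pics/{n}11.png",imaging.capture(n))
t,s=cv2.imread('pics/top11.png'),cv2.imread('pics/scene11.png')
r=[]
for n,im,bx in(("top",t,(285,200,322,228)),("scene",s,(232,148,258,172))):
    _,m=cents(im,(5,140,40),(15,255,255),bx,1); ys,xs=np.nonzero(m); r.append((xs.mean(),ys.mean()))
print("wing",tri(*r))
pegs,_=cents(t,(8,80,40),(22,255,255),(240,128,345,212),8)
P=np.array([ray("top",a[1],60)[:2] for a in pegs]); P=P[abs(np.linalg.norm(P-C,axis=1)-95)<12]; c=P.mean(0); al=np.array([ang(p-c) for p in P]); print(len(P),"phi",np.degrees(np.angle(np.exp(4j*np.radians(al)).mean())/4)+45)
cv2.imwrite('pics/c11.png',cv2.convertScaleAbs(np.hstack([cv2.resize(t,(400,300)),cv2.resize(s,(400,300))]),alpha=1.7))
E
```

```text
True t42.27 tcp [454.4 -71.4  69.3] yaw-169.5 F [-2.4  0.9 11.5] open0.003
 t44.23 tcp [429.8 199.6 129.4] yaw120.0 F [ 0.6  0.6 -0.4] open-0.001
wing (array([453.93945553, -68.89489699,  89.63211421]), 1.3671450727324825)
4 phi 10.699910139714248
```

View pics/c11.png

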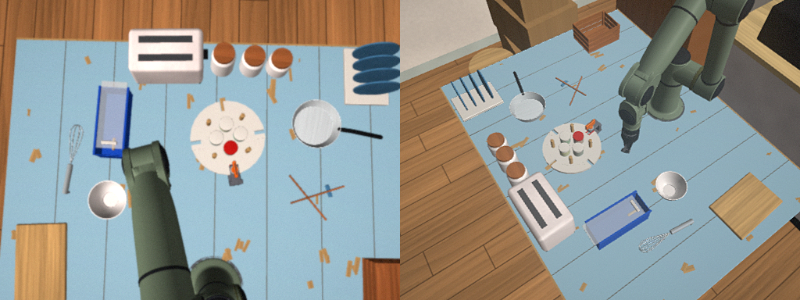

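```bash
python3 -c "
from h import *
bot.sign_off(); st()"
```

```text
the job is handed in; nothing more can be done
the job is handed in; nothing more can be done
```

The carousel is locked with the red-lidded jar facing the front bracket, and I handed the job in at about 44 s of the 67 s allowed.

**What I did:** I turned the platter counter-clockwise by one peg, about 137° plus a 1.7° nudge. Then I gripped the wing stud, turned it a quarter turn, pressed it down, let go and moved the arm clear.

**What went wrong first:** The first pass closed on nothing and turned nothing. The real fingertips sit about 36 mm above the reported TCP, which I confirmed by touching the table in a clear spot. I corrected for that from then on.

**Last checks:**
- **Alignment:** The pegs put the red jar's direction within about 0.1° of the last front direction I measured from the camera. The two cameras and the robot differ by a few mm.
- **Drop:** The stud went down about 12 mm to a hard stop, where the force reached 53 N. The triangulated wing centre fell 11.5 mm. A tap on the wing's top made contact at a reported z of 69.3, against about 70 expected when fully dropped.
- **Other items:** The pan, bowl, whisk, chopsticks, chopstick rest and caddy looked unmoved in the final pictures.

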